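Pack the seasoning tubs into the sprung-lid caddy

ROBOT

A 7-joint arm with a two-finger parallel gripper is mounted at the origin on the work surface. World frame = base frame: x ahead of the robot, y to its left, z up, the work surface at z = 0. Lengths are in m, angles in degrees, forces in N, time in s.
With the tool pointing down it reaches from about 0.375 to 0.925 m from the base axis. Payload 3.1 kg.
Tool frame: the origin (TCP) lies at the very end of the fingers, on their centre line; the grasp point (between the pads) lies 19 mm behind it; z points along the fingers, y is the direction in which the jaws open and shut (so a half turn about z gives the same grasp; the last joint's range is limited). The gripper opens to 85 mm and grips with 20 to 120 N. Pads are 22 mm wide; open, the fingers measure 114 mm over their backs; the gripper's body (76 mm by 85 mm) begins 54 mm behind the grasp point. The pads swing forward as they close: fully open they stand 13 mm farther back than shut.
Start: joints at [-80.375, 21.939, 2.515, 91.553, -1.026, 66.532, -2.859], TCP at [0.171, 0.627, 0.231] pointing down, gripper open.
Joint ranges: [-149.38, 149.38], [-23.57, 123.04], [-84.95, 90], [0, 143.3], [-89.99, 269.99], [3.08, 112.72], [-163.45, 163.45]. Speed limits (degrees/s): [159.86, 159.86, 180, 180, 180, 180, 180].

INTERFACE

Orientations are given as [roll, pitch, yaw] about the fixed x, y, z axes, in that order (R = Rz(yaw) Ry(pitch) Rx(roll)).
In Python, from station import bot gives the robot as it stands. Calls block until the motion is done:
- bot.goto(position, orientation): joint-space move of the TCP to a pose.
- bot.move_straight(position, attitude=None, speed=0.15, force_limit=None): straight line of the TCP; attitude=None keeps the orientation; speed is the mean speed in m/s. With force_limit (N) it stops when the force on the tool has changed by that much, and returns True; else False.
- bot.movej(angles): joint-space move.
- bot.let_go() and bot.grab(): open the fingers fully, or close them until they stop; the grip force is fixed at half the most.
- bot.hold(seconds).
- bot.inverse_kinematics(position, orientation): joint angles nearest the present ones, or None.
- bot.get_obs(): the state.
- bot.read_camera(name): name is "side" or "top"; returns the picture (480x640x3 uint8, red, green, blue); there is no depth.
- bot.calibration(name): a dict with "fx", "fy", "cx", "cy" (pixels), "k1" (the pictures are not rectified: a ray, as slopes to the right and down, at radius r is drawn at 1 + k1 r^2 times it, then the intrinsics apply), "origin" and "attitude" of the camera in the world. Camera axes: x right, y down, z forward; pixel columns grow to the right and rows downward; lengths in m; the calibration is good to about 2 mm. A picture is of the moment at which its call begins. calibration takes no time and is no camera call.
A pose or a line that the arm cannot do raises bot.MotionError and nothing moves.
- bot.hand_in(): hands the job in, once; it reports no verdict.
The state is a dict: "clock": time; "qpos": joint angles; "qd": joint speeds; "tau": joint torques, N m; "tcp_pos": TCP position; "tcp_rot": TCP orientation; "force": force on the tool from outside, world axes, zero at the start; "wrist_torque": the same for the moment, N m; "width": finger opening in m.
Only numpy, scipy, OpenCV 4.12 (cv2) and the standard library are available. Lean on these libraries where they do the work, as an engineer would, in place of code of your own. Each camera call takes 0.05 s, during which the arm holds its last target. There are 200 camera calls.

TASK

Pack the seasoning caddy: press its release paddle so that the lid pops up, steady the lid with the gripper until it is still, then swing it gently back onto its open stop and let go. Put every seasoning tub standing on the counter into a recess of its own shape and press it down flush with the deck; only when all are in, shut the lid until it latches. Do not shift or knock over the other things on the counter.

Things in the scene. Friction and masses are not known exactly. Their poses are not given: they have to be found in the camera images.
- lid (a joint): opening angle of the caddy's lid, rad: 0 shut (about 0.01 latched), grows as it opens, 1.85 on its open stop. When released a spring arm throws it up and it rests at about 0.55 to 1.0; the spring acts only below 0.6. The hinge is stiff (0.12 N m): above 0.9 the lid stays where it is left, beyond about 1.65 it sinks by itself onto the stop and stays there
- release (a joint): angle of the release paddle, rad: 0 at rest, grows as it is pressed; lets the lid go at about 0.2 (9 mm down at the paddle's middle, about 4 to 5 N), stops at 0.35. It springs back
- release_top (a point): middle of the upper face of the release paddle, a black plate 60 mm (along the caddy's x) by 50 mm, 6 mm thick, 48 mm above the counter, in the middle of the caddy's -y side: its middle is 55 mm outside the lid's free edge. Press it straight down. It tips with the paddle
- lid_hinge (a point): middle of the lid's hinge line, along the caddy's x on its +y side at deck height (48 mm). The lid is a clear plastic cover with steel edging, open underneath: 250 mm along x, 210 mm from hinge to free edge, 48 mm deep, 4 mm walls, 0.3 kg. This frame turns with the lid: -y to the free edge, z out of its top
- lid_rim (a point): middle of the lower rim of the lid's free edge, 210 mm from the hinge; moves with the lid. The lid's outer top edge is 48 mm above it. To open, push here towards the hinge side and up. To shut, draw the lid over from behind (below 0.9 rad it sinks to 0.6), then press its top down near the free edge, with up to about 15 N, until it clicks under the latch
- caddy: the seasoning caddy, a metal block 250 mm (its x) by 210 mm (y) with its deck 48 mm above the counter, origin at the centre of its underside; y runs from the release side to the hinge side. Two round recesses in the row by the release, two oblong ones in the row by the hinge
- recess0 (a point): centre of a round recess at deck level; axes as the caddy's. 72 mm across (4 mm wider than a round tub), 40 mm deep, sharp-edged; a sprung rubber roller in the wall facing the other round recess grips the tub, so that a tub let go stays proud until pressed down with about 5 to 10 N
- recess1 (a point): the same, the other round recess (114 mm from recess0 along x)
- recess2 (a point): centre of an oblong recess at deck level, axes as the caddy's, 94 mm along x by 60 mm along y, 40 mm deep, with the same roller (in the short wall facing the other oblong recess); takes an oblong tub either way round
- recess3 (a point): the same, the other oblong recess (114 mm from recess2 along x)
- round0_mid (a point): centre of a closed round steel tub, 68 mm across (60 at its bevelled foot), 40 mm tall, with a white grip fin in the middle of its flat top: 12 mm thick along the tub's x, 44 mm long along y, 28 mm tall. Point half-way up the whole: 34 mm above the underside, 6 mm below the flat top; z up. About 0.14 kg. Flush: the flat top is level with the deck. Absent in some starts
- round1_mid (a point): centre of a closed round steel tub, 68 mm across (60 at its bevelled foot), 40 mm tall, with a white grip fin in the middle of its flat top: 12 mm thick along the tub's x, 44 mm long along y, 28 mm tall. Point half-way up the whole: 34 mm above the underside, 6 mm below the flat top; z up. About 0.14 kg. Flush: the flat top is level with the deck. Absent in some starts
- oblong0_mid (a point): centre of a closed oblong steel tub, 90 mm along its x by 56 mm along its y (6 mm less at its bevelled foot), 40 mm tall, with a white grip fin in the middle of its flat top: 12 mm thick along the tub's x, 44 mm long along y, 28 mm tall. Point half-way up the whole: 34 mm above the underside, 6 mm below the flat top; z up. About 0.14 kg. Flush: the flat top is level with the deck. Absent in some starts
- oblong1_mid (a point): centre of a closed oblong steel tub, 90 mm along its x by 56 mm along its y (6 mm less at its bevelled foot), 40 mm tall, with a white grip fin in the middle of its flat top: 12 mm thick along the tub's x, 44 mm long along y, 28 mm tall. Point half-way up the whole: 34 mm above the underside, 6 mm below the flat top; z up. About 0.14 kg. Flush: the flat top is level with the deck. Absent in some starts
- bowls: stack of enamel bowls, 140 mm across, 90 mm tall, origin at its underside; to be left alone
- lifter: grill lifter, steel blade and wooden handle, 230 mm long, lying flat, origin at its underside; to be left alone
- glass_lid: glass lid, 170 mm across, 46 mm tall with its knob, origin at its underside; to be left alone
- squeeze_bottle: squeeze bottle, white plastic, 60 mm across, 195 mm tall, origin at its underside; to be left alone
- cup: steel cup, 74 mm across, 85 mm tall, origin at its underside; to be left alone
- pepper_mill: pepper mill, wood, 56 mm across, 134 mm tall, origin at its underside; to be left alone
There are look-alikes about, which are no part of the job. Leave any red look-alike of the part that bears round0_mid alone.

How it is judged (in metres and radians):
On the way, in this order (a step that is already met when the one before it is completed fails the run):
1. the release paddle is pressed down (0.15 rad or more) (value of joint release above 0.15 rad), for 0.02 s.
2. the popped-up lid (0.3 to 1.5 rad) is steadied: touched by the gripper and turning slower than 0.4 rad/s for 0.3 s (value of joint lid between 0.3 and 1.5 rad and contact force between any of the fingers, the arm and lid above 0.2 N and velocity of joint lid between -0.4 and 0.4 rad/s), for 0.3 s.
3. the lid rests on its open stop (over 1.75 rad), let go (value of joint lid above 1.75 rad and not (contact force between any of the fingers, the arm and lid above 0.2 N) and velocity of joint lid between -0.4 and 0.4 rad/s), for 0.3 s.
4. with the lid open, every tub is in a recess of its shape and flush (value of joint lid above 1.3 rad and ((horizontal distance between round0_mid and recess0 below 0.006 m and z of round0_mid in the frame of recess0 below -0.003 m and angle between round0_mid's own z axis and vertical below 0.08 rad) or (horizontal distance between round0_mid and recess1 below 0.006 m and z of round0_mid in the frame of recess1 below -0.003 m and angle between round0_mid's own z axis and vertical below 0.08 rad)) and ((horizontal distance between round1_mid and recess0 below 0.006 m and z of round1_mid in the frame of recess0 below -0.003 m and angle between round1_mid's own z axis and vertical below 0.08 rad) or (horizontal distance between round1_mid and recess1 below 0.006 m and z of round1_mid in the frame of recess1 below -0.003 m and angle between round1_mid's own z axis and vertical below 0.08 rad)) and ((horizontal distance between oblong0_mid and recess2 below 0.006 m and z of oblong0_mid in the frame of recess2 below -0.003 m and angle between oblong0_mid's own z axis and vertical below 0.08 rad) or (horizontal distance between oblong0_mid and recess3 below 0.006 m and z of oblong0_mid in the frame of recess3 below -0.003 m and angle between oblong0_mid's own z axis and vertical below 0.08 rad)) and ((horizontal distance between oblong1_mid and recess2 below 0.006 m and z of oblong1_mid in the frame of recess2 below -0.003 m and angle between oblong1_mid's own z axis and vertical below 0.08 rad) or (horizontal distance between oblong1_mid and recess3 below 0.006 m and z of oblong1_mid in the frame of recess3 below -0.003 m and angle between oblong1_mid's own z axis and vertical below 0.08 rad))), for 0.3 s.
At the end, for the whole second after the job is handed in: the lid is shut and latched (under 0.03 rad, release paddle sprung back to under 0.06 rad) and every tub present is in a recess of its own shape: centre within 6 mm of the recess's centre, no more than 3 mm proud of the deck, tilted less than 0.08 rad (value of joint lid below 0.03 rad and value of joint release below 0.06 rad and velocity of joint lid between -0.4 and 0.4 rad/s and ((horizontal distance between round0_mid and recess0 below 0.006 m and z of round0_mid in the frame of recess0 below -0.003 m and angle between round0_mid's own z axis and vertical below 0.08 rad) or (horizontal distance between round0_mid and recess1 below 0.006 m and z of round0_mid in the frame of recess1 below -0.003 m and angle between round0_mid's own z axis and vertical below 0.08 rad)) and ((horizontal distance between round1_mid and recess0 below 0.006 m and z of round1_mid in the frame of recess0 below -0.003 m and angle between round1_mid's own z axis and vertical below 0.08 rad) or (horizontal distance between round1_mid and recess1 below 0.006 m and z of round1_mid in the frame of recess1 below -0.003 m and angle between round1_mid's own z axis and vertical below 0.08 rad)) and ((horizontal distance between oblong0_mid and recess2 below 0.006 m and z of oblong0_mid in the frame of recess2 below -0.003 m and angle between oblong0_mid's own z axis and vertical below 0.08 rad) or (horizontal distance between oblong0_mid and recess3 below 0.006 m and z of oblong0_mid in the frame of recess3 below -0.003 m and angle between oblong0_mid's own z axis and vertical below 0.08 rad)) and ((horizontal distance between oblong1_mid and recess2 below 0.006 m and z of oblong1_mid in the frame of recess2 below -0.003 m and angle between oblong1_mid's own z axis and vertical below 0.08 rad) or (horizontal distance between oblong1_mid and recess3 below 0.006 m and z of oblong1_mid in the frame of recess3 below -0.003 m and angle between oblong1_mid's own z axis and vertical below 0.08 rad))); the robot touches nothing.
It fails at once if the lid is thrown against its open stop (over 2.5 rad/s beyond 1.6 rad) (value of joint lid above 1.6 rad and velocity of joint lid above 2.5 rad/s).
It fails at once if one of the other things is shifted by more than 50 mm or tipped over (distance of any of bowls, lifter, glass_lid, squeeze_bottle, cup, pepper_mill from where it was at the start of the episode above 0.05 m or angle between any of bowls, lifter, glass_lid, squeeze_bottle, cup, pepper_mill's own z axis and vertical above 0.5 rad).
Of round0, round1, oblong0, oblong1 only 2 to 4 are there at a start; the rules pass over those that are not, and their reading is None.
At some moment in a run one of round0, round1, oblong0, oblong1 may be knocked a few centimetres aside while the robot is not near it.
It also fails if it takes over 210 s, if anything falls off the work surface, if the arm or the gripper's body presses on something with over 40 N, if the wrist force passes 120 N, or if a joint passes its speed limit or range.

## Working session

There is one attempt and no reset: what is moved stays moved. The work goes in short steps, each a Python script; the robot and the scene stay as the last script left them, time stands still between calls to the robot, and variables do not carry over. Pictures are saved under pics/ and viewed, on a budget of 14 in all, crops included, one or two more only if the job needs it, and the job is handed in when it is done.

```bash
mkdir -p pics; ls; python3 - <<'E'
from station import bot
import cv2
for n in("top","side"):
    c=bot.calibration(n); print(n,c)
    cv2.imwrite(f"pics/{n}0.png",bot.read_camera(n)[:,:,::-1])
o=bot.get_obs();print(o)
E
```

```text
pics
top {'fx': 572.8482351145385, 'fy': 572.8482351145385, 'cx': 316.56858278979445, 'cy': 234.52348711230903, 'k1': -0.1668028930022516, 'origin': array([0.21939203, 0.01282275, 1.42537036]), 'attitude': array([-1.67593357e+02,  2.75688734e-02, -9.29432653e+01])}
side {'fx': 466.4118169507616, 'fy': 466.4118169507616, 'cx': 325.0139138419286, 'cy': 237.36033565294593, 'k1': 0.0060104896593516505, 'origin': array([0.42925552, 0.82079866, 0.82824482]), 'attitude': array([-132.18844144,    0.65532612, -173.39350509])}
{'clock': 0.1, 'qpos': array([-80.37403012,  21.9896231 ,   2.51224149,  91.63789669,
        -1.02618216,  66.53216113,  -2.85820094]), 'qd': array([-0.03962642, -0.00984128,  0.05338693, -0.22999649,  0.07245277,
        0.14087006, -0.06798844]), 'tau': array([ 2.30731093e-03, -4.34731078e+01,  1.02903273e+00, -2.50456470e+01,
        1.08584666e-02,  5.55568040e-03, -1.12441154e-05]), 'tcp_pos': array([0.1705285 , 0.62636127, 0.23000405]), 'tcp_rot': array([-1.79862990e+02,  6.95072512e-03,  1.64775198e+02]), 'force': array([-0.28192883,  0.08802391, -0.51797307]), 'wrist_torque': array([-0.02213494,  0.03620335, -0.01134923]), 'width': 0.08536568788646558}
```

View pics/top0.png

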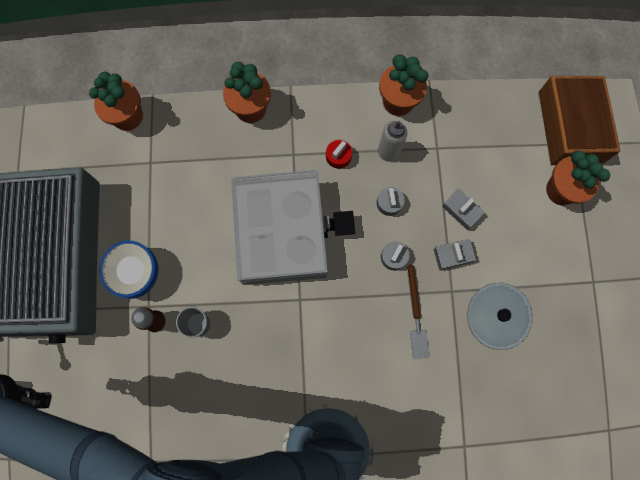

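View pics/side0.png

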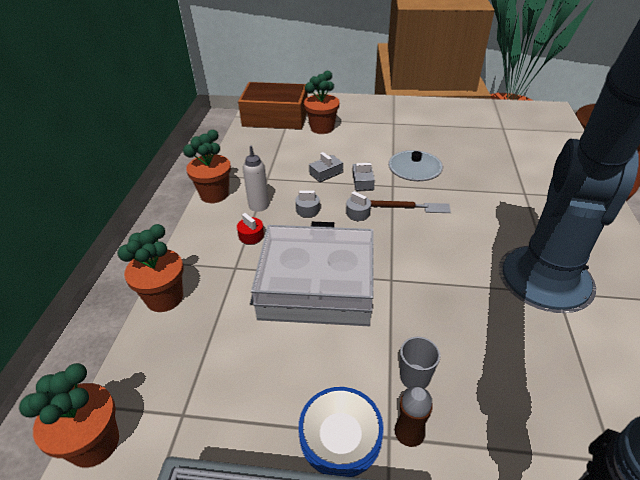

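The top view shows the caddy at about (280,227) with its paddle at (344,223) on the right, so the caddy's +y points left in the image. The grey round tubs are at (391,202) and (397,256), and the grey oblong ones at (464,209) and (457,254). The red round at (339,154) is the look-alike. I'll confirm this in one enlarged crop.

```bash
cat > h.py <<'E'
import numpy as np, cv2
from scipy.spatial.transform import Rotation as R
from station import bot
def K(c): return np.array([[c['fx'],0,c['cx']],[0,c['fy'],c['cy']],[0,0,1.]]), np.array([c['k1'],0,0,0.])
def ray(n,px):
    c=bot.calibration(n); k,d=K(c)
    u=cv2.undistortPoints(np.array(px,float).reshape(-1,1,2),k,d)[:,0]
    v=np.c_[u,np.ones(len(u))]@R.from_euler('xyz',c['attitude'],degrees=True).as_matrix().T
    return c['origin'],v
def plane(n,px,z):
    o,v=ray(n,px); return o+v*((z-o[2])/v[:,2])[:,None]
def proj(n,P):
    c=bot.calibration(n); k,d=K(c); M=R.from_euler('xyz',c['attitude'],degrees=True).as_matrix().T
    return cv2.projectPoints(np.array(P,float).reshape(-1,1,3),cv2.Rodrigues(M)[0],-M@c['origin'],k,d)[0][:,0]
def tri(pt,ps):
    A=0;b=0
    for n,p in(("top",pt),("side",ps)):
        o,v=ray(n,[p]); v=v[0]/np.linalg.norm(v); Q=np.eye(3)-np.outer(v,v); A=A+Q;b=b+Q@o
    return np.linalg.solve(A,b)
def snap(n,f=None):
    im=np.ascontiguousarray(bot.read_camera(n)[:,:,::-1])
    if f: cv2.imwrite("pics/"+f,im)
    return im
E
python3 - <<'E'
from h import *
im=cv2.imread("pics/top0.png")
cv2.imwrite("pics/c1.png",cv2.resize(im[135:285,320:490],None,fx=4,fy=4,interpolation=cv2.INTER_CUBIC))
cv2.imwrite("pics/c2.png",cv2.resize(im[160:295,222:367],None,fx=4,fy=4,interpolation=cv2.INTER_CUBIC))
for n in("top","side"):
    im=cv2.imread(f"pics/{n}0.png"); hsv=cv2.cvtColor(im,cv2.COLOR_BGR2HSV)
    m=cv2.inRange(hsv,(0,0,190),(179,25,255))
    N,l,s,c=cv2.connectedComponentsWithStats(m)
    for i in range(1,N):
        if 20<s[i,4]<600: print(n,s[i],c[i].round(1))
E
```

```text
side [320 152  12   7  36] [325.5 155. ]
side [356 162  16   4  35] [363.7 163.4]
side [299 190  16   3  46] [306.2 191. ]
side [352 191  14   8  44] [358.5 194.5]
side [242 213  13   9  48] [247.8 216.9]
side [278 227  20   3  22] [287.3 228. ]
side [350 230  20   6  26] [359.  231.5]
```

View pics/c1.png

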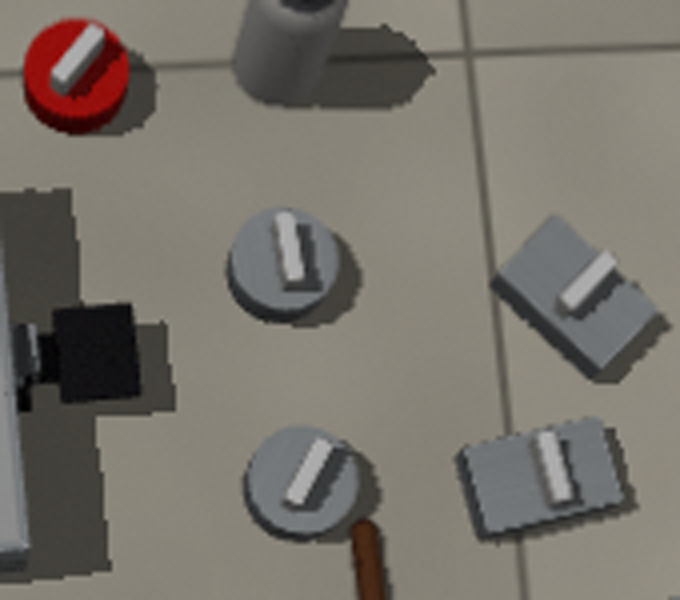

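View pics/c2.png

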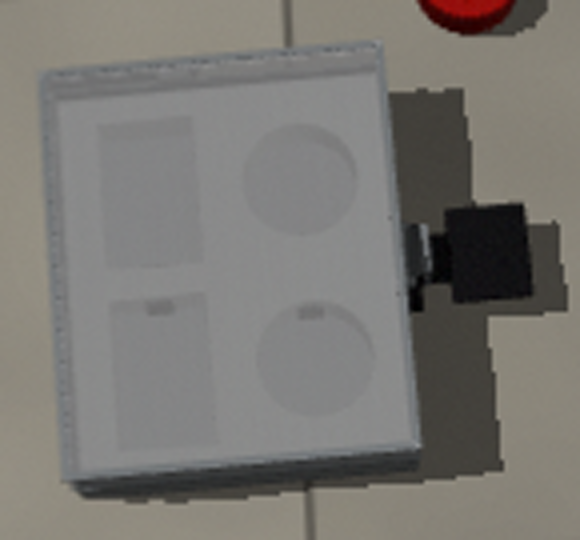

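The crop confirms it: four grey tubs and one red look-alike at (339,154), which I leave alone. The lid is clear and the recess outlines show through it. Next I measure everything.

```bash
cat >> h.py <<'E'
def top(im,tag=""):
    """fin centre/axis (top camera) by brightness, tub-top disc by mask; returns list"""
    hsv=cv2.cvtColor(im,cv2.COLOR_BGR2HSV); out=[]
    m=cv2.inRange(hsv,(0,0,165),(179,30,255))
    N,l,s,c=cv2.connectedComponentsWithStats(m)
    for i in range(1,N):
        if 45<s[i,4]<200 and max(s[i,2:4])<30:
            p=np.argwhere(l==i)[:,::-1]
            P=plane("top",p,.068)[:,:2]; ce=P.mean(0); w,v=np.linalg.eigh(np.cov((P-ce).T)); a=v[:,1]
            out.append((c[i].round(1),s[i,4],ce.round(4),round(np.degrees(np.arctan2(a[1],a[0]))%180,1),(np.sqrt(w*12)*1000).round(1)))
    return out
E
python3 - <<'E'
from h import *
im=cv2.imread("pics/top0.png")
for o in top(im): print(*o)
f=lambda L:[(222+.25*x,160+.25*y) for x,y in L]
r=plane("top",f([(301,180),(316,358),(151,192),(164,372)]),.048)[:,:2]
print("rec",r.round(4),np.linalg.norm(r[0]-r[1]),np.linalg.norm(r[2]-r[3]),np.linalg.norm(r[0]-r[2]))
print("paddle",plane("top",f([(446,208),(524,203),(532,297),(453,303),(489,253)]),.048).round(4))
q=plane("top",f([(40,72),(382,42),(420,448),(65,480)]),.096)[:,:2];print("lid",q.round(4),q.mean(0),[np.linalg.norm(q[i]-q[i-1]).round(4) for i in range(4)])
print("fins side tri")
S=[(325.5,155),(363.7,163.4),(306.2,191),(358.5,194.5)]
for t,s in zip([(464+3,209-3),(458,251),(392,197),(398.5,253)],S): print(tri(t,s).round(4), plane("side",[s],.068).round(4))
# grey tub tops
hsv=cv2.cvtColor(im,cv2.COLOR_BGR2HSV)
for b in [(375,183,410,218),(380,238,412,272),(440,185,487,230),(432,237,480,272)]:
    x0,y0,x1,y1=b; sub=hsv[y0:y1,x0:x1]
    m=cv2.inRange(sub,(85,8,95),(125,80,165))|cv2.inRange(sub,(0,0,165),(179,30,255))
    m=cv2.morphologyEx(m,cv2.MORPH_CLOSE,np.ones((5,5)))
    c=max(cv2.findContours(m,0,1)[0],key=cv2.contourArea)
    P=(plane("top",(c[:,0]+[x0,y0]).astype(float),.040)[:,:2]*1000).astype(np.float32)
    print(cv2.minAreaRect(P),cv2.minEnclosingCircle(P))
E
```

```text
[338.8 147.7] 52 [ 0.7385 -0.0694] 137.9 [ 8.8 41. ]
[391.7 196.1] 49 [ 0.6052 -0.1923] 4.3 [ 8.  40.5]
[467.2 204. ] 50 [ 0.5759 -0.3797] 132.5 [ 8.  41.5]
[457.9 250.7] 51 [ 0.4597 -0.3438] 10.7 [ 7.9 39.9]
[396.5 252.2] 56 [ 0.464  -0.1926] 147.8 [ 8.2 41.9]
rec [[0.5997 0.0421]
 [0.4865 0.0379]
 [0.5969 0.1359]
 [0.4825 0.1313]] 0.11331619417154377 0.11449167406423846 0.09378898675921271
paddle [[ 0.5771 -0.047   0.048 ]
 [ 0.5778 -0.0957  0.048 ]
 [ 0.5178 -0.0967  0.048 ]
 [ 0.5166 -0.0478  0.048 ]
 [ 0.547  -0.0719  0.048 ]]
lid [[ 0.6633  0.1975]
 [ 0.6712 -0.012 ]
 [ 0.4204 -0.0214]
 [ 0.4119  0.1875]] [0.54168105 0.08788433] [np.float64(0.2516), np.float64(0.2096), np.float64(0.251), np.float64(0.209)]
fins side tri
[ 0.5734 -0.3792  0.0671] [[ 0.5755 -0.3788  0.068 ]]
[ 0.4587 -0.3437  0.0684] [[ 0.4586 -0.3443  0.068 ]]
[ 0.6051 -0.1931  0.0675] [[ 0.6071 -0.1933  0.068 ]]
[ 0.4637 -0.1983  0.0628] [[ 0.4643 -0.1917  0.068 ]]
((605.73291015625, -192.961181640625), (63.42505645751953, 63.080963134765625), 85.60428619384766) ((604.3264770507812, -193.56460571289062), 33.515380859375)
((464.2193603515625, -193.41326904296875), (64.48150634765625, 64.35533905029297), 41.04792785644531) ((465.0115661621094, -190.6288604736328), 35.4786491394043)
((575.9983520507812, -380.51641845703125), (87.71353912353516, 58.65118408203125), 42.61305618286133) ((574.8878784179688, -378.53350830078125), 50.07207489013672)
((460.8578796386719, -344.1357116699219), (59.185279846191406, 89.42386627197266), 10.063264846801758) ((461.88055419921875, -344.9587707519531), 52.31707000732422)
```

Heights, sizes and spacings agree with the description: recess spacing 113–114 mm, lid 251×209 mm, fins at z≈0.067. The caddy centre is about (0.5415, 0.0875) with yaw 2.15°. Next I check reachability, go above the paddle and press it.

```bash
cat >> h.py <<'E'
C=np.array([.5415,.0873]); YAW=np.radians(2.15)
CX=np.array([np.cos(YAW),np.sin(YAW),0]); CY=np.array([-np.sin(YAW),np.cos(YAW),0]); Z=np.array([0,0,1.])
def cad(x,y,z): return np.r_[C,0]+CX*x+CY*y+Z*z
def att(b):
    "tool in the caddy's y-z plane, jaws along caddy x; b=angle of finger axis below +y (rad); pi/2 = down"
    d=CY*np.cos(b)-Z*np.sin(b); return R.from_matrix(np.c_[np.cross(CX,d),CX,d]).as_euler('xyz',degrees=True)
DOWN=att(np.pi/2)
def pol(a,r): return cad(0,.105-r*np.cos(a),.048+r*np.sin(a))   # about hinge
def line(p,a=None,v=.15,f=None): return bot.move_straight(list(p),None if a is None else list(a),speed=v,force_limit=f)
def st(): o=bot.get_obs(); print(round(o['clock'],2),o['tcp_pos'].round(4),o['tcp_rot'].round(1),'F',o['force'].round(1),'w',round(o['width'],4)); return o
E
python3 - <<'E'
from h import *
print(DOWN)
for a in (.3,.5,.7,.9,1.2,1.5,1.7):
    for b in (a,a*.5+.78):
        q=bot.inverse_kinematics(list(pol(a,.175)),list(att(b))); print(a,round(b,2),pol(a,.175).round(3),None if q is None else np.round(q))
print(proj("top",[pol(0,.21),cad(0,-.160,.048)]))
bot.grab()
p=cad(0,-.168,.0)
o=bot.get_obs(); line(np.r_[o['tcp_pos'][:2],.33],v=.25)
bot.goto(list(p+Z*.3),list(att(1.35)));st()
line(p+Z*.07,v=.2);st()
E
```

```text
[-180.      0.     92.15]
0.3 0.3 [0.544 0.025 0.1  ] [ -9.  58.  42. 103. -80. 112.  74.]
0.3 0.93 [0.544 0.025 0.1  ] [-32.  45.  59. 111. -69.  85.  62.]
0.5 0.5 [0.543 0.039 0.132] [-19.  52.  51. 107. -79. 106.  69.]
0.5 1.03 [0.543 0.039 0.132] [-40.  39.  63. 112. -64.  80.  55.]
0.7 0.7 [0.543 0.058 0.161] [-31.  45.  60. 110. -74.  98.  62.]
0.7 1.13 [0.543 0.058 0.161] [-43.  29.  59. 112. -53.  71.  42.]
0.9 0.9 [0.542 0.084 0.185] [-40.  34.  61. 111. -64.  84.  50.]
0.9 1.23 [0.542 0.084 0.185] [-43.  20.  49. 111. -39.  64.  27.]
1.2 1.2 [0.54  0.129 0.211] [-44.  16.  44. 110. -37.  64.  20.]
1.2 1.38 [0.54  0.129 0.211] [-46.  14.  39. 109. -23.  61.   6.]
1.5 1.5 [0.538 0.18  0.223] [-51.  14.  35. 106. -14.  62.  -8.]
1.5 1.53 [0.538 0.18  0.223] [-51.  15.  35. 106. -12.  62. -10.]
1.7 1.7 [0.537 0.215 0.222] [-58.  18.  34. 102.  -4.  66. -21.]
1.7 1.63 [0.537 0.215 0.222] [-56.  17.  34. 103.  -7.  64. -18.]
[[322.36748461 224.96698844]
 [344.50522008 223.04782142]]
4.24 [ 0.5482 -0.0791  0.2998] [-180.   -12.7   92.3] F [-1.1 -0.8 -0.5] w -0.0002
5.54 [ 0.5489 -0.081   0.0712] [179.9 -12.6  92.2] F [ 0.  -0.6 -0. ] w 0.0001
```

```bash
python3 - <<'E'
from h import *
p=cad(0,-.168,.0)
line(p+Z*.034,v=.04,f=25);st()
bot.hold(.15)
line(p+Z*.10-CY*.02,v=.2)
line(cad(0,-.22,.16),v=.2); bot.hold(.5); st()
snap("side","s1.png")
E
```

```text
6.59 [ 0.5479 -0.0815  0.0344] [180.  -12.6  92.1] F [-0.5 -3.6  3.7] w 0.0001
8.22 [ 0.5496 -0.1323  0.1597] [-180.   -12.7   92.2] F [-0.7  0.1  0.4] w 0.0001
```

View pics/s1.png

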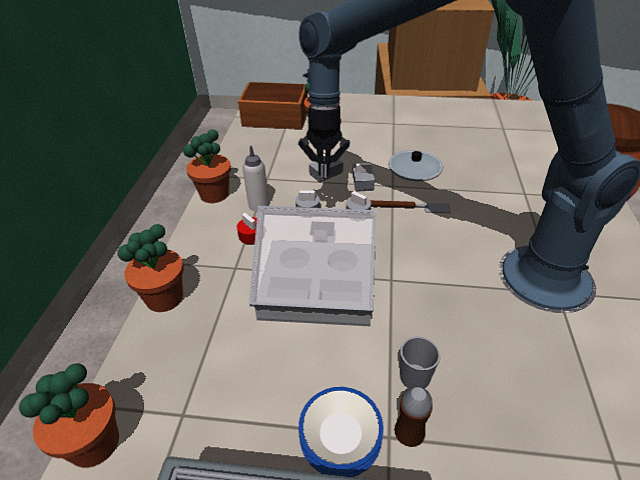

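The lid looks raised: its free edge is now at about row 208, was 228. I'll compute the angle from that edge.

```bash
python3 - <<'E'
from h import *
for t in (0,.05,.1,.2,.3,.4,.5,.6,.7,.8,1.0):
    f=lambda x,r,h:cad(x,.105-r*np.cos(t)+h*np.sin(t),.048+r*np.sin(t)+h*np.cos(t))
    print(t,proj("side",[f(-.125,.21,.048),f(.125,.21,.048),f(-.125,.21,0),f(.125,.21,0)]).round(0).tolist())
im=cv2.imread("pics/s1.png");cv2.imwrite("pics/s1c.png",cv2.resize(im[180:340,230:400],None,fx=4,fy=3.7,interpolation=cv2.INTER_CUBIC))
E
```

```text
0 [[373.0, 229.0], [269.0, 224.0], [372.0, 244.0], [271.0, 239.0]]
0.05 [[373.0, 226.0], [268.0, 222.0], [372.0, 241.0], [270.0, 236.0]]
0.1 [[373.0, 224.0], [268.0, 219.0], [372.0, 238.0], [270.0, 233.0]]
0.2 [[374.0, 219.0], [266.0, 215.0], [373.0, 232.0], [269.0, 228.0]]
0.3 [[374.0, 216.0], [265.0, 211.0], [373.0, 227.0], [268.0, 223.0]]
0.4 [[375.0, 213.0], [263.0, 208.0], [374.0, 223.0], [267.0, 218.0]]
0.5 [[375.0, 211.0], [261.0, 206.0], [374.0, 219.0], [265.0, 214.0]]
0.6 [[376.0, 210.0], [259.0, 205.0], [375.0, 216.0], [263.0, 211.0]]
0.7 [[376.0, 209.0], [257.0, 205.0], [375.0, 214.0], [262.0, 209.0]]
0.8 [[377.0, 210.0], [255.0, 205.0], [376.0, 212.0], [260.0, 208.0]]
1.0 [[377.0, 215.0], [250.0, 210.0], [376.0, 212.0], [256.0, 208.0]]
```

View pics/s1c.png

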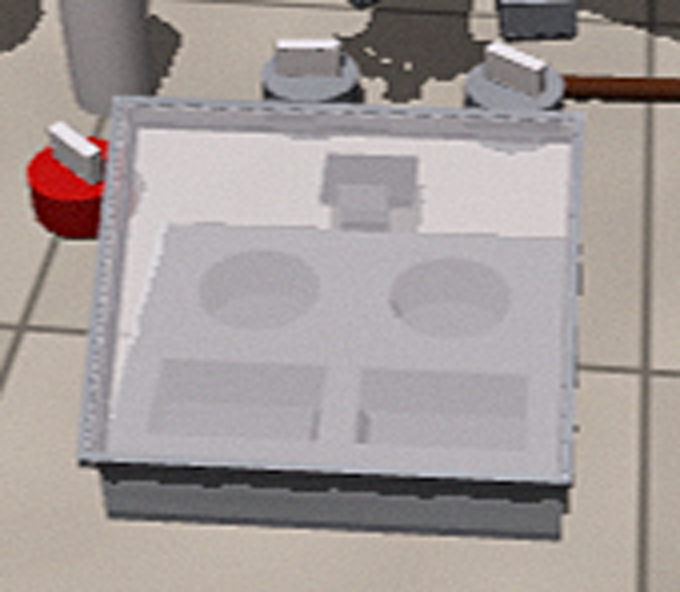

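The lid's top corners at (258,206) and (375,210) put it at about 0.6 rad. I'll bring the fingers in under the rim and sweep it open slowly.

```bash
python3 - <<'E'
from h import *
line(pol(.33,.30),att(.35),v=.15); st()
line(pol(.33,.175),att(.35),v=.1,f=8); st()
for a in np.arange(.4,.81,.1): line(pol(a,.175),att(a),v=.035)
st(); bot.hold(.8); st()
im=snap("side","s2.png")
E
```

```text
9.43 [ 0.5487 -0.0915  0.146 ] [179.7 -69.9  92.4] F [0.1 0.2 0.6] w 0.0005
10.82 [0.544  0.0257 0.1048] [179.9 -69.9  92.2] F [ 0.3 -0.1  0.1] w 0.0
13.93 [0.5421 0.0707 0.1736] [180.  -44.2  92.2] F [ 0.2 -0.7  0.3] w -0.0001
14.72 [0.5421 0.0702 0.1733] [-180.   -44.1   92.1] F [ 0.1 -0.2 -1.2] w -0.0001
```

View pics/s2.png

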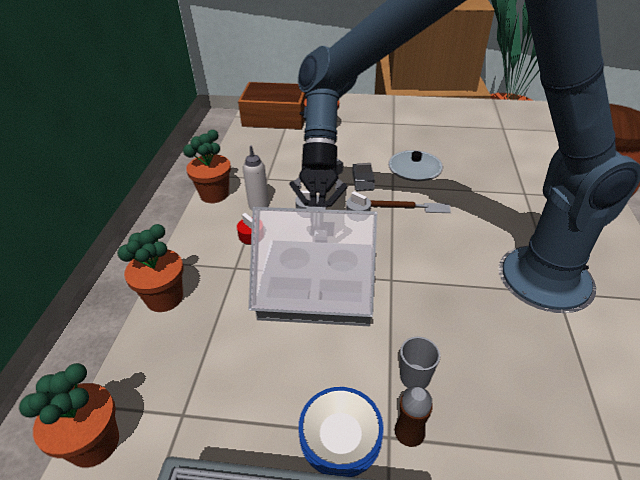

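The lid is about 0.88 rad and rests on the fingers with roughly 1.2 N. I'll keep sweeping with short holds.

```bash
python3 - <<'E'
from h import *
for a in np.arange(.9,1.66,.125):
    line(pol(a,.175),att(a),v=.035); F=bot.get_obs()['force'].round(1); print(round(a,2),F)
    if a<1.2: bot.hold(.4)
bot.hold(1); st()
line(pol(1.68,.175),att(1.68),v=.035); bot.hold(1.2); st()
line(cad(0,.02,.25),DOWN,v=.1); bot.hold(.5); st()
line(cad(0,-.1,.35),v=.2)
snap("side","s3.png")
E
```

```text
0.9 [ 0.4 -0.1  0.1]
1.02 [-0.8  0.1 -0.6]
1.15 [-0.3  0.4 -0.2]
1.27 [ 0.1 -0.2 -0.4]
1.4 [ 0.7 -0.1  0.2]
1.52 [ 0.2 -0.9 -0.3]
1.65 [-0.1 -0.6  0.1]
22.27 [0.537  0.206  0.2224] [-180.     4.5   92.1] F [-0.6  0.6 -0.6] w 0.0003
23.77 [0.5369 0.2113 0.222 ] [180.    6.3  92.2] F [ 0.8  0.2 -0.1] w -0.0001
25.5 [0.5407 0.1073 0.2499] [-180.     0.    92.2] F [ 0.3  0.  -0.1] w 0.0003
```

View pics/s3.png

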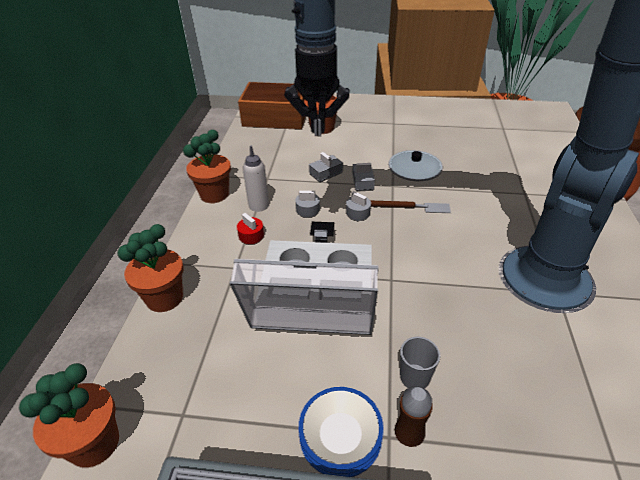

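The lid stands open, its free edge near (234,265)–(377,268). I'll check its angle, re-measure the fins, then pick the first oblong and refine the recess positions while the hand is away from the caddy.

```bash
cat >> h.py <<'E'
def pick(c,al,n=None):
    "grasp fin at c (xy) whose long axis is at al deg"
    ps=[al,al-180]; best=None
    for y in ps:
        a=[180,0,y]; q=bot.inverse_kinematics([c[0],c[1],.25],a)
        if q is not None and (best is None or abs(q[6])<best[0]): best=(abs(q[6]),a)
    a=best[1]; bot.let_go()
    bot.goto([c[0],c[1],.2],a)
    line([c[0],c[1],.075],v=.15); h=line([c[0],c[1],.043],v=.05,f=12); print("touch",h)
    bot.grab(); st()
    line([c[0],c[1],.2],v=.12); o=st(); print("held" if .009<o['width']<.016 else "MISSED"); return a
E
python3 - <<'E'
from h import *
for t in (1.7,1.75,1.8,1.85,1.9):
    f=lambda x,r,h:cad(x,.105-r*np.cos(t)+h*np.sin(t),.048+r*np.sin(t)+h*np.cos(t))
    print(t,proj("side",[f(-.125,.21,.048),f(.125,.21,.048),f(-.125,.21,0),f(.125,.21,0)]).round(0).tolist())
im=snap("top","t3.png"); T=top(im)
for o in T: print(*o)
t=min(T,key=lambda o:np.linalg.norm(o[2]-[.576,-.380]))
assert np.linalg.norm(t[2]-[.576,-.380])<.03
pick(t[2]-[.0,.0],t[3])
im=snap("top","t4.png")
cv2.imwrite("pics/t4c.png",cv2.resize(im[155:290,190:370],None,fx=4,fy=4,interpolation=cv2.INTER_CUBIC))
E
```

```text
1.7 [[378.0, 270.0], [234.0, 263.0], [378.0, 249.0], [239.0, 242.0]]
1.75 [[378.0, 276.0], [233.0, 269.0], [378.0, 253.0], [238.0, 247.0]]
1.8 [[378.0, 282.0], [232.0, 275.0], [378.0, 258.0], [237.0, 252.0]]
1.85 [[377.0, 289.0], [231.0, 281.0], [378.0, 263.0], [236.0, 257.0]]
1.9 [[377.0, 295.0], [230.0, 287.0], [378.0, 269.0], [235.0, 262.0]]
[143.2 148.3] 84 [0.7664 0.4301] 4.1 [28.7 31.3]
[391.7 194.5] 56 [ 0.6094 -0.1926] 3.1 [10.2 35.5]
[468.  202.8] 48 [ 0.5789 -0.382 ] 131.9 [ 9.3 36.1]
[395.8 254.1] 56 [ 0.4595 -0.1907] 148.2 [10.4 32.5]
[142.4 444.3] 157 [0.0379 0.4299] 1.5 [28.1 38.6]
[574.3 443.8] 196 [-0.0248 -0.5899] 92.1 [32.5 48.6]
[520.4 458.7] 90 [-0.0446 -0.4518] 32.5 [23.5 34.4]
[207.3 476.4] 46 [-0.0388  0.2785] 76.6 [15.3 21.8]
touch False
31.24 [ 0.5789 -0.3822  0.0432] [-180.    -0.   -48.1] F [-0.1 -0.6  0.7] w 0.0106
32.7 [ 0.5785 -0.3814  0.1987] [ 1.80e+02  1.00e-01 -4.81e+01] F [ 0.4  0.3 -1.9] w 0.011
held
```

View pics/t4c.png

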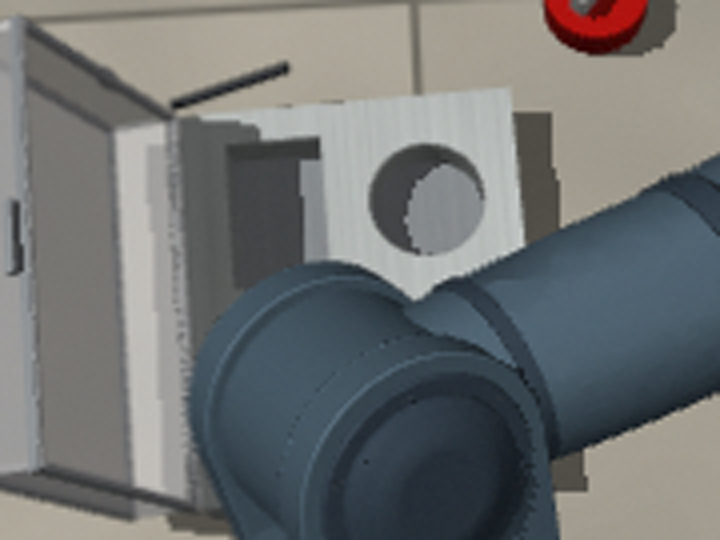

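The held oblong was gripped about 3.4 mm off along its fin: shadow biased the mask, while the first image agreed with the tub outline. I correct for that on placing. The recess seen at (296.8,204.9) agrees with the earlier value.

```bash
cat >> h.py <<'E'
def place(x,y,yaw,offx=0.):
    "tub centre at tool-x offx from TCP; yaw deg of tool"
    t=np.array([np.cos(np.radians(yaw)),np.sin(np.radians(yaw)),0]); p=cad(x,y,0)-t*offx
    bot.goto(list(p+Z*.2),[180,0,yaw]); line(p+Z*.102,v=.15)
    for k,(dx,dy) in enumerate([(0,0),(.003,0),(-.003,0),(0,.003),(0,-.003)]):
        q=p+CX*dx+CY*dy
        if k: line(q+Z*.097,v=.05)
        h=line(q+Z*.0505,v=.04,f=25); o=st(); print("stop",h,k)
        if o['tcp_pos'][2]<.062: break
    bot.let_go(); line(np.r_[bot.get_obs()['tcp_pos'][:2],.11],v=.15)
    bot.grab(); line(p+Z*.085,v=.15); h=line(p+Z*.072,v=.03,f=18); print("press",h); o=st()
    line(p+Z*.2,v=.2)
E
python3 - <<'E'
from h import *
print(plane("top",[(317.75,177)],.048), cad(.125,-.105,0))
print(plane("top",[(296.75,204.9)],.048), cad(.057,-.047,0))
place(.057,.047,-87.85,-.0034)
for n in("top","side"): snap(n,n+"5.png")
for o in top(cv2.imread("pics/top5.png")): print(*o)
E
```

```text
[[ 0.67021522 -0.01267599  0.048     ]] [ 0.67035116 -0.01293661  0.        ]
[[0.60005412 0.04336621 0.048     ]] [0.60022312 0.04247149 0.        ]
36.85 [0.5979 0.1331 0.0512] [-179.9   -0.   -87.8] F [ 5.3 -0.3  1.3] w 0.0108
stop False 0
press True
39.58 [0.5977 0.133  0.0763] [-179.9    0.   -87.8] F [-1.4  0.5  5.2] w -0.0001
[338.9 147.8] 57 [ 0.7384 -0.0696] 137.8 [ 9.6 41. ]
[392.1 196. ] 69 [ 0.6055 -0.1932] 5.3 [10.2 43.2]
[534.4 204.6] 107 [ 0.5666 -0.5542] 0.5 [34.2 37.5]
[458.  250.9] 60 [ 0.4592 -0.3439] 9.4 [ 8.7 42.9]
[396.7 252.5] 71 [ 0.4634 -0.193 ] 148.0 [10.2 42.1]
[503.1 272.6] 182 [ 0.3994 -0.4509] 122.1 [25.6 72.7]
[197.3 293. ] 171 [0.3893 0.2907] 107.9 [31.1 44.5]
[607.5 305.1] 117 [ 0.3013 -0.7142] 165.5 [27.9 39. ]
[455.7 429.8] 112 [ 0.037  -0.3008] 153.6 [24.3 33.5]
[573.3 442.8] 59 [-0.0219 -0.5874] 86.2 [21.9 31. ]
```

View pics/top5.png

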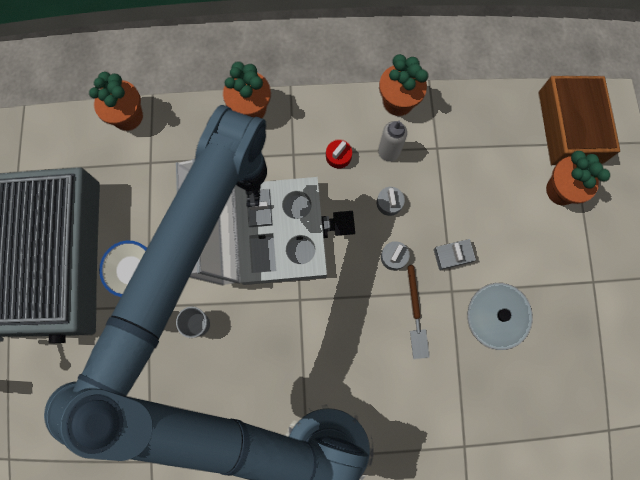

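The first oblong is flush: pressing its fin stopped at 0.0763 against 0.076 expected. The other three tubs stand clear at (458,251), (392,196) and (397,252). I'll do the second oblong and then a round, re-measuring before each pick.

```bash
cat >> h.py <<'E'
def do(near,x,y,tag):
    T=top(snap("top",tag)); t=min(T,key=lambda o:np.linalg.norm(o[2]-near)); print(*t)
    assert np.linalg.norm(t[2]-near)<.06 and 38<t[4][1]<46 and t[4][0]<12
    pick(t[2],t[3])
    assert .009<bot.get_obs()['width']<.016
    p=cad(x,y,.2); best=[]
    for yaw in (92.15,-87.85):
        q=bot.inverse_kinematics(list(p),[180,0,yaw])
        if q is not None: best.append((abs(q[6]),yaw))
    print(best); place(x,y,min(best)[1])
E
python3 - <<'E'
from h import *
do(np.array([.4592,-.3439]),-.057,.047,"t6.png")
do(np.array([.605,-.193]),.057,-.047,"t7.png")
E
```

```text
[458.  250.9] 60 [ 0.4592 -0.3439] 9.4 [ 8.7 42.9]
touch False
45.64 [ 0.4595 -0.3441  0.0432] [180.   -0.    9.4] F [-0.7 -0.7  1. ] w 0.0113
47.1 [ 0.4587 -0.3434  0.1991] [-1.799e+02  1.000e-01  9.400e+00] F [ 0.7 -0.4 -2.2] w 0.0107
held
[(np.float64(7.673589657065201), 92.15), (np.float64(162.52474928651606), -87.85)]
51.08 [0.4812 0.1344 0.0512] [-179.7   -0.2   92.2] F [-7.4  6.3 15.8] w 0.0107
stop False 0
press True
53.8 [0.4837 0.1326 0.0761] [ 1.80e+02 -1.00e-01  9.22e+01] F [-1.9  0.1  5.9] w 0.0003
[392.  195.9] 67 [ 0.6057 -0.1932] 4.9 [ 9.9 43.4]
touch False
59.16 [ 0.6057 -0.1929  0.043 ] [-180.     0.     4.9] F [-0.2  1.2 -0.5] w 0.011
60.62 [ 0.6051 -0.1928  0.1989] [-1.8e+02  1.0e-01  4.9e+00] F [ 0.4  0.3 -2.5] w 0.0109
held
[(np.float64(8.536949112782228), 92.15), (np.float64(147.03625396815545), -87.85)]
63.78 [0.602  0.0453 0.051 ] [179.8  -0.2  92.3] F [1.1 5.2 4.9] w 0.0108
stop False 0
press True
66.52 [0.6014 0.0423 0.0762] [179.9  -0.   92.1] F [-1.   0.9  5.2] w 0.0002
```

```bash
python3 - <<'E'
from h import *
do(np.array([.464,-.193]),-.057,-.047,"t8.png")
line(cad(0,-.20,.33),v=.25)
im=snap("side","s8.png")
cv2.imwrite("pics/s8c.png",cv2.resize(im[130:350,210:420],None,fx=3,fy=2.7,interpolation=cv2.INTER_CUBIC))
snap("top","t9.png")
E
```

```text
[338.9 147.7] 58 [ 0.7385 -0.0695] 137.9 [ 9.8 40.7]Traceback (most recent call last):
  File "<stdin>", line 2, in <module>
  File "h.py", line 70, in do
    assert np.linalg.norm(t[2]-near)<.06 and 38<t[4][1]<46 and t[4][0]<12
           ^^^^^^^^^^^^^^^^^^^^^^^^^^^^^^^^^^^^^^^^^^^^^^^^^^^^^^^^^^^^^^
AssertionError
```

The last round was not found, so it may be shadowed or knocked aside. I'll look.

View pics/t8.png

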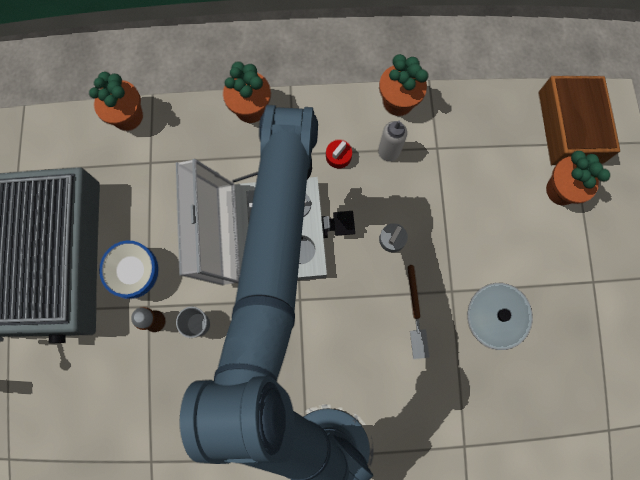

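The round was knocked to about (392,238) and now lies in the arm's shadow. I'll move the arm up and to the left, then re-measure.

```bash
python3 - <<'E'
from h import *
bot.let_go()
line(np.r_[bot.get_obs()['tcp_pos'][:2],.42],v=.25)
bot.goto([.42,.33,.42],list(DOWN)); st()
im=snap("top","t10.png")
for o in top(im): 
    if o[2][1]<.25: print(*o)
E
```

```text
70.44 [0.4212 0.3284 0.4198] [180.   0.  92.] F [-0.1  0.1 -0.3] w 0.0852
[338.9 147.8] 57 [ 0.7384 -0.0696] 137.8 [ 9.6 41. ]
[296.1 200.7] 69 [0.6053 0.044 ] 91.7 [10.5 42.7]
[257.9 204. ] 66 [0.6019 0.1384] 91.9 [10.  42.1]
[394.9 233.9] 72 [ 0.5093 -0.1925] 148.6 [10.3 43.4]
[260.5 251. ] 63 [0.4838 0.1355] 95.1 [ 9.9 40.5]
[268.6 275.4] 107 [0.4235 0.118 ] 88.3 [17.8 35. ]
```

```bash
python3 - <<'E'
from h import *
bot.goto([.51,-.19,.4],list(DOWN))
pick([.5093,-.1925],148.6)
assert .009<bot.get_obs()['width']<.016
place(-.057,-.047,92.15)
line(np.r_[bot.get_obs()['tcp_pos'][:2],.42],v=.25)
bot.goto([.42,.33,.42],list(DOWN)); st()
im=snap("top","t11.png")
for o in top(im): 
    if o[2][1]<.25: print(*o)
for x in(.057,-.057): print(proj("top",[cad(x,y,.076) for y in(-.047,.047)]).round(1).tolist())
cv2.imwrite("pics/t11c.png",cv2.resize(im[150:350,150:370],None,fx=3.5,fy=3,interpolation=cv2.INTER_CUBIC))
for u in ((.515,.34),(.53,.36)):
    for z in (.2,.3): print(bot.inverse_kinematics([*u,z],list(DOWN)))
E
```

```text
touch False
76.1 [ 0.5094 -0.1924  0.043 ] [180.    0.  148.6] F [ 0.4 -0.3 -0.3] w 0.0105
77.56 [ 0.5086 -0.1922  0.1991] [-1.800e+02 -1.000e-01  1.486e+02] F [-0.1  0.8 -0.7] w 0.0106
held
81.15 [0.4856 0.0388 0.0509] [-1.799e+02 -1.000e-01  9.220e+01] F [-4.4  2.5  8.1] w 0.0108
stop False 0
press True
83.88 [0.4873 0.0384 0.0762] [ 1.80e+02 -1.00e-01  9.22e+01] F [-0.7  0.6  6.7] w 0.0003
86.83 [0.4214 0.3278 0.42  ] [1.80e+02 1.00e-01 9.19e+01] F [ 0.6 -0.1  0.4] w -0.0
[338.8 147.7] 57 [ 0.7385 -0.0694] 138.0 [ 9.6 41. ]
[296.2 200.7] 68 [0.6053 0.0439] 92.0 [10.3 42.8]
[257.9 204. ] 66 [0.6019 0.1384] 91.9 [10.  42.1]
[300.5 247.4] 76 [0.4877 0.0386] 93.3 [10.4 44.1]
[261.6 251.1] 74 [0.4835 0.1329] 91.9 [10.1 43.4]
[265.8 274.8] 53 [0.4253 0.1247] 109.0 [14.8 24.3]
[[296.7, 201.8], [258.4, 205.1]]
[[300.6, 247.4], [261.6, 250.8]]
[-65.40821847  22.82106921  35.36343966  99.38626491 -14.66478441
  62.45904936 -23.16834294]
[-67.03449379  17.63215131  36.98600553  93.13409773 -10.99020068
  72.92054068 -25.94973138]
[-65.15541859  25.62419791  35.44252971  95.9527115  -16.252558
  63.64461197 -22.93990955]
[-66.69332348  20.76684563  37.32885661  89.7295284  -12.93207566
  73.88760354 -25.40643495]
```

View pics/t11c.png

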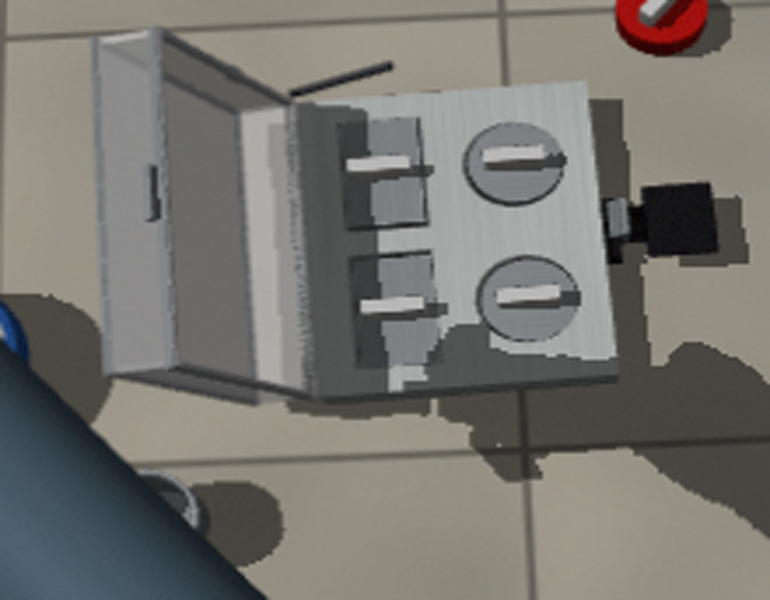

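All four tubs are seated: four press checks at about 0.076, and the fins sit within about 1 px of the recess centres. The lid is still open. Next I draw it over from behind.

```bash
cat >> h.py <<'E'
def lidp(t,r,h): return cad(0,.105-r*np.cos(t)+h*np.sin(t),.048+r*np.sin(t)+h*np.cos(t))
E
python3 - <<'E'
from h import *
B=lambda t:att(np.clip(t,np.pi/2,1.7))
s=lidp(1.85,.185,.10)
bot.goto(list(np.r_[s[:2],.40]),list(B(1.85))); line(s,v=.15); st()
for t in np.r_[np.arange(1.8,.74,-.15)]:
    h=line(lidp(t,.185,.050),B(t),v=.07,f=20); o=bot.get_obs(); print(round(t,2),h,o['tcp_pos'].round(3),o['force'].round(1))
    if h: break
st(); snap("side","s12.png")
E
```

```text
88.91 [0.5328 0.3396 0.1995] [179.9   7.3  92.1] F [0.7 0.6 0.4] w 0.0001
1.8 False [0.534 0.283 0.216] [-0.4 -0.3  0.3]
1.65 False [0.536 0.255 0.229] [-0.5  0.9  0.9]
1.5 False [0.536 0.229 0.236] [ 0.4  0.3 -0.3]
1.35 False [0.537 0.2   0.24 ] [-0.4  0.  -0.3]
1.2 False [0.538 0.171 0.239] [ 0.1  0.5 -0.2]
1.05 False [0.539 0.143 0.233] [0.3 0.3 0. ]
0.9 False [0.54  0.116 0.224] [-0.1  0.9  0.4]
0.75 False [0.541 0.091 0.211] [-0.2 -1.3 -0.3]
93.82 [0.5413 0.0906 0.2105] [-180.    -0.    92.1] F [-0.2 -1.3 -0.3] w 0.0001
```

View pics/s12.png

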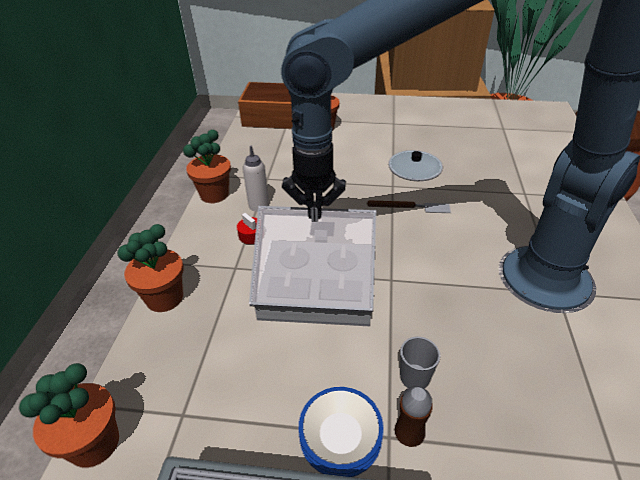

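The lid has come over and rests at about 0.6 rad, top corners at about (257,207) and (376,210). Now I press it shut.

```bash
python3 - <<'E'
from h import *
for t in np.arange(.65,.04,-.1):
    h=line(lidp(t,.19,.048),DOWN,v=.06,f=25); o=bot.get_obs(); print(round(t,2),h,o['tcp_pos'].round(4),o['force'].round(1))
    if h: break
p=lidp(0,.19,.048)
h=line(p-Z*.010,v=.02,f=22); st(); print(h)
bot.hold(.3); st()
line(p+Z*.15,v=.15); bot.goto([.42,.33,.42],list(DOWN)); bot.hold(.5)
im=snap("side","s13.png"); snap("top","t13.png"); st()
a=im[170:350,200:480]; b=cv2.imread("pics/side0.png")[170:350,200:480]
cv2.imwrite("pics/s13c.png",cv2.resize(np.vstack([a[:140],b[:140]]),None,fx=2.1,fy=2.1))
E
```

```text
0.65 False [0.5421 0.0696 0.2011] [-0.1  0.2  0.6]
0.55 False [0.5423 0.0547 0.1879] [-0.8  0.3  0.6]
0.45 False [0.5428 0.0413 0.1734] [0.5 1.2 0.3]
0.35 False [0.5433 0.0296 0.1578] [-0.6  1.4  2. ]
0.25 False [0.5436 0.0195 0.141 ] [0.3 0.1 1.1]
0.15 False [0.5439 0.0112 0.1233] [-1.  -0.1  0. ]
0.05 False [0.5452 0.0053 0.1053] [1.5 1.7 3. ]
97.65 [0.5453 0.0054 0.1051] [-179.9   -0.2   92.2] F [-2.4  0.4  8.1] w -0.0003
True
97.95 [0.5453 0.0053 0.1051] [-180.    -0.2   92.2] F [-1.6  0.5  8.3] w -0.0
101.1 [0.42 0.33 0.42] [-180.     0.    92.2] F [-0.5 -0.6 -0.5] w -0.0003
```

View pics/s13c.png

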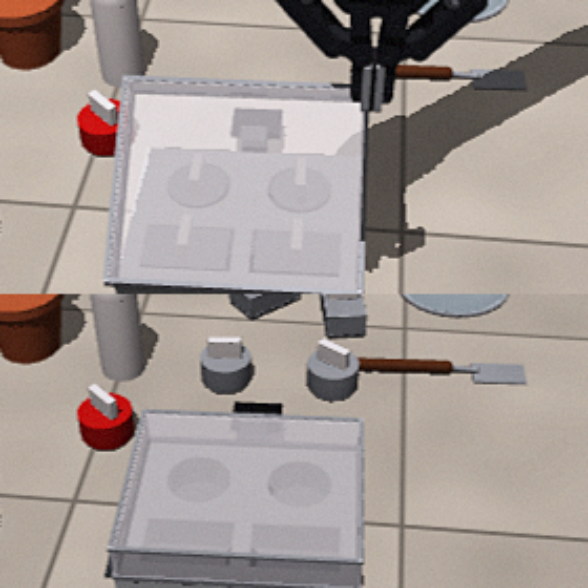

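The press stopped 9 mm short at the latch (force limit tripped) and the lid sprang back to about 0.6 rad. I'll press again with a higher limit.

```bash
python3 - <<'E'
from h import *
bot.goto(list(lidp(.8,.19,.048)+Z*.06),list(DOWN))
line(lidp(.7,.19,.055),v=.1)
for t in np.arange(.6,.04,-.1): line(lidp(t,.19,.048),DOWN,v=.06,f=45)
p=lidp(0,.195,.048)
for dz in (.006,.003,0,-.003,-.006):
    h=line(p+Z*dz,v=.015,f=40); o=st(); print(dz,h)
    if o['tcp_pos'][2]<.0945: break
bot.hold(.3)
line(p+Z*.15,v=.15); bot.goto([.42,.33,.42],list(DOWN)); bot.hold(.5)
im=snap("side","s14.png"); snap("top","t14.png"); st()
b=cv2.imread("pics/side0.png")[170:310,200:480]
cv2.imwrite("pics/s14c.png",cv2.resize(np.vstack([im[170:310,200:480],b]),None,fx=2.1,fy=2.1))
E
```

```text
107.29 [0.5454 0.001  0.1046] [-179.9   -0.4   92.2] F [-6.4  6.7 19.8] w -0.0003
0.006 False
107.64 [0.5455 0.0009 0.1041] [-179.8   -0.6   92.2] F [-13.1   8.   37.1] w -0.0001
0.003 False
107.99 [ 0.5456 -0.0031  0.0962] [179.9   0.   92.1] F [0.7 0.2 0.8] w -0.0001
0 False
108.34 [ 0.5458 -0.0031  0.0958] [-1.80e+02 -1.00e-01  9.21e+01] F [-5.7  0.6 22.7] w 0.0003
-0.003 False
108.69 [ 0.5459 -0.0031  0.0955] [-179.9   -0.3   92.1] F [-13.2   2.7  42. ] w -0.0
-0.006 False
112.25 [0.42 0.33 0.42] [-180.     0.    92.1] F [0.2 0.  0.2] w -0.0001
```

View pics/s14c.png

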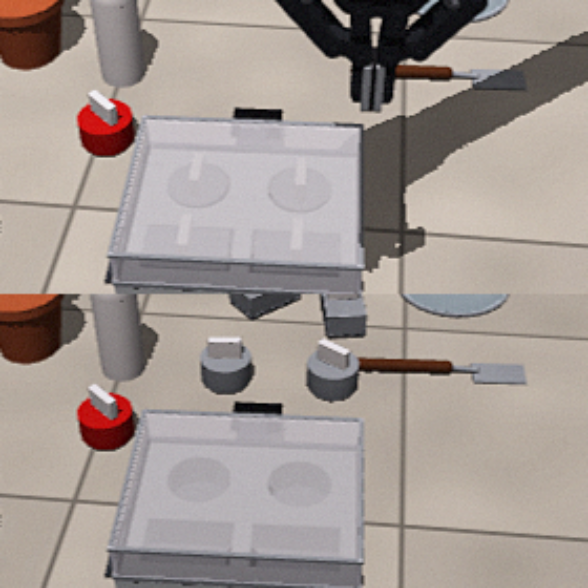

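The lid clicked under the latch and stays shut, and the picture matches the starting shut position. The tubs show in their recesses, and the paddle is up.

```bash
python3 -c "
from station import bot
bot.hand_in()"
```

```text
the job is handed in; nothing more can be done
```

The caddy is packed and latched, and I handed the job in at about 112 s of the 210 s allowed. The hand-in reports no verdict, so the outcome is judged from my own checks.

**What I did:**
- I pressed the release paddle, and the lid popped to about 0.6 rad.
- I steadied the lid from under its rim at about 0.88 rad, swung it slowly onto its open stop and let go.
- I put both oblong and both round tubs into recesses of their own shape. One round tub was knocked aside mid-run, so I re-measured it before picking it up.
- I then drew the lid over from behind and pressed it shut.

**Last checks:**
- **Tubs:** pressing on each fin stopped at z ≈ 0.076, which is flush. The fins appeared within about 1 px (roughly 2–3 mm) of the recess centres, inside the 6 mm limit.
- **Lid and paddle:** after the gripper withdrew, the side view matched the starting shut picture, with the paddle back up.
- **Other things on the counter:** none looked moved in the pictures I viewed, but I did not measure them.

**What went wrong or stayed uncertain:**
- The first press on the lid stopped at its force limit, about 9 mm short, and the lid sprang back. The second press latched it, but it reached 37–42 N at the fingertips, above the suggested 15 N.
- The first oblong was measured in shadow and gripped about 3 mm off along its fin. I corrected for that when placing it.
- While steadying the lid, the tool force read only about 1 N, which is near the sensor's noise.

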